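Turn the reversible grater plate and lock it

TASK

The plate in the slanted grater stand shows its fine white face to the front; turn it over so that the coarse orange face is at the front instead, its grip tab still at the top. Keep hold of it while you lower it down its channels to the bottom, do not let it drop in; then let go and slide the blue lock inward to its end stop over the plate's shoulder. Leave the jar, the tin and the bowl where they stand.

Things in the scene. Friction and masses are not known exactly. Their poses are not given: they have to be found in the camera images.
- cradle: Fixed steel frame of the grater stand, turned to the robot's left (yaw 1.22 to 1.92 rad). Origin: middle of its bottom stop, 30 mm above the counter. z runs up the channels, leaning 30 degrees from vertical to the robot's right; x is square to the plate, to the stand's front: left and 30 degrees upward; y towards the robot. Between the channels (|y| under 46 mm) it is open. Base 180 x 170 x 12 mm.
- mouth (a point): Top of the cradle's two U channels, mid-width, 100 mm up from the cradle's origin along its z. The channels (|y| 46 to 58 mm) take the plate's side edges: gap 14 mm along cradle x (-5, where the plate lies, to +9), 3 mm play each side in y. Lower rail (under the plate) ends at z 100, front rail at 70 with flared lips to 86, flared side walls at 99 mm.
- plate: Loose grating plate 110 wide, 110 high, 10 mm thick, with a grip tab 50 wide standing 45 mm above its top edge; 0.18 kg. Origin: middle of the lower edge. z runs up to the tab, y along the width, x out of the coarse orange face (12 big dots); -x is the white face (small dots). Starts seated, origin at the cradle's, white face to the front. Symmetric: it fits either way round.
- plate_tab (a point): Middle of the plate's grip tab, 135 mm from the lower edge along the plate's z, 20 mm below the top of the tab; mid-thickness and mid-width.
- lock (a joint): Lock slide at the cradle's top, robot side (+y), in m: 0 = open, outward; 0.034 = end stop, inward (cradle -y, away from the robot). Starts at 0 to 0.006, stays where left, moves with about 2 N. Closed, its steel tongue lies 23 mm over the plate's shoulder, 4 mm above it; at 0 the tongue ends 11 mm outside the plate. It cannot close unless the plate is fully down; closed, it bars the plate.
- lock_grip (a point): On the axis of the lock's blue grip block, which is 28 mm along cradle y, 16 along x, 40 along z; its top is 18 mm above this point, the tongue 22 mm below (along cradle z). With the lock at 0 the point is at x 0, y 105, z 144 mm in the cradle's frame and moves to y 71 at the end stop.
- spice_jar: Glass jar with red cap, 48 mm across, 100 mm high, near the stand. Origin: centre of its underside. Leave alone.
- tin: White-grey tin with blue label, 66 mm across, 85 mm high, near the stand. Origin: centre of its underside. Leave alone.
- bowl: Light wooden bowl, 130 mm across, 45 mm high, at the stand's front (cradle +x side). Origin: centre of its underside. Leave alone.

How it is judged:
On the way, in this order (a step that is already met when the one before it is completed fails the run):
1. the plate, orange face to the front, is lowered in its channels to less than 15 mm from the bottom while the fingers hold it (angle between plate's own x axis and vertical below 1.25 rad and angle between the z axis of plate and the z axis of cradle, either way round below 0.08 rad and z of plate in the frame of cradle below 0.015 m and y of plate in the frame of cradle between -0.007 and 0.007 m and contact force between the fingers and plate above 0.5 N), for 0.1 s.
2. the plate is fully down in its channels, orange face to the front, and released (angle between plate's own x axis and vertical below 1.25 rad and angle between the z axis of plate and the z axis of cradle, either way round below 0.08 rad and z of plate in the frame of cradle between -0.004 and 0.004 m and y of plate in the frame of cradle between -0.007 and 0.007 m and x of plate in the frame of cradle between -0.006 and 0.007 m and contact force between the fingers and plate below 0.1 N), for 0.2 s.
3. the lock is at its end stop (value of joint lock above 0.031 m), for 0.1 s.
At the end, for the whole second after the job is handed in: The plate rests in the cradle with the orange face to the front and the tab at the top, its origin within 4 mm of the cradle's origin along the channels, 7 mm sideways and 6 to 7 mm across, within 0.08 rad of the cradle's slant; it is at rest; the lock is at its end stop (over 0.031 of 0.034) (angle between plate's own x axis and vertical below 1.25 rad and angle between the z axis of plate and the z axis of cradle, either way round below 0.08 rad and z of plate in the frame of cradle between -0.004 and 0.004 m and y of plate in the frame of cradle between -0.007 and 0.007 m and x of plate in the frame of cradle between -0.006 and 0.007 m and value of joint lock above 0.031 m and linear speed of plate below 0.02 m/s); the robot touches nothing.
It fails at once if the spice jar is moved by more than 30 mm (distance of spice_jar from where it was at the start of the episode above 0.03 m).
It fails at once if the tin is moved by more than 30 mm (distance of tin from where it was at the start of the episode above 0.03 m).
It fails at once if the bowl is moved by more than 30 mm (distance of bowl from where it was at the start of the episode above 0.03 m).
It also fails if it takes over 51 s, if anything falls off the work surface, if the arm or the gripper's body presses on something with over 40 N, if the wrist force passes 120 N, or if a joint passes its speed limit or range.

ROBOT

A 6-joint arm with a two-finger parallel gripper is mounted at the origin on the work surface. World frame = base frame: x ahead of the robot, y to its left, z up, the work surface at z = 0. Lengths are in m, angles in rad, forces in N, time in s.
With the tool pointing down it reaches from about 0.3 to 0.875 m from the base axis. Payload 6.4 kg.
Tool frame: the origin (TCP) lies midway between the tips of the shut fingers; the grasp point (between the pads) lies 19 mm behind it; z points along the fingers, y is the line along which they close (so a half turn about z gives the same grasp; the last joint's range is limited). The gripper opens to 85 mm and grips with 20 to 120 N. Pads are 22 mm wide; open, the fingers measure 114 mm over their backs; the gripper's body (76 mm by 85 mm) begins 54 mm behind the grasp point. The pads swing forward as they close: fully open they stand 13 mm farther back than shut.
Start: joints at [-1.446, 0.181, 1.607, -0, 1.354, -0.206], TCP at [0.187, -0.544, 0.199] pointing down, gripper open.
Joint ranges: [-2.99, 2.99], [-0.89, 2.07], [0.3, 2.58], [-1.14, 4.28], [0, 2.63], [-3.12, 3.12]. Speed limits (rad/s): [2.57, 2.57, 3.01, 3.14, 3.14, 3.14].

INTERFACE

Orientations are given as a unit quaternion [w, x, y, z].
In Python, from bench import * gives the robot as it stands.
- The arm moves only by the tool play_rows, never from a script. Its argument "plan" is a list of rows, each a list of 3 entries, a list of its own where there are three numbers: the finger opening in mm, from 0 to 85.4, then the shift along the tool's x, y, z normalised to -1 to 1, where 1 is 40 cm, then the turn about the tool's z normalised to -1 to 1, where 1 is pi rad. A call has 1 to 10 rows; each row is the pose to reach, as a shift and turn from the pose commanded when the call began, along the tool's axes at that moment, turning the shorter way round; what a row does not reach only later rows make up. A row lasts 1/10 s, in which the tool goes at most 50 mm and 8.59 degrees, less where a joint would pass 70% of its speed; a pose out of reach is approached as far as the arm can. A call with a number of a shift or a turn outside -1 to 1 is refused whole. A call with a gripper value outside its range is refused whole. The fingers move at their own pace and stop on an object; the grip force is fixed at half the most. Time passes only in rows, so rows that repeat a pose let the fingers close. It gives the time, the measured TCP pose, the force, the opening and the grip force at its end, in the units of the state.
- get_obs(): the state, without advancing time (a new reading comes with each control period).
- camera(name): name is "side" or "top"; returns a dict with "image" (384x512x3 uint8, red, green, blue), "range_z" (384x512 float32, m along the optical axis (not along the pixel's ray), 0 where there is no reading), "intrinsics" (3x3 intrinsics, pixels), "rvec" (rotation vector, rad) and "tvec" (3), from world to camera coordinates, as OpenCV has them. Camera axes: x right, y down, z forward; pixel columns grow to the right and rows downward; lengths in m; the calibration is good to about 2 mm. A picture is of the moment at which its call begins.
- hand_in(): hands the job in; it is judged then, once.
Trained networks look in a picture, given as the dict that the camera call returned (one of the last four; its "shot" number tells which), for a name from the list of things; names that differ only in an ending like _2 or _b are one class to them, and where a whole thing is asked for, a point or a joint stands for the part that bears it (a point fixed in the world has none). Each returns a list of dicts, best first, with "conf" (0 to 1); they miss things now and then, are a little off and sometimes report something else, mostly with a low value. They report only what shows in the picture. A call takes as long as a camera call.
- search_frame(picture, label): "rect" ([centre column, centre row, width, height] in pixels, round what is visible of it).
- masks_of(picture, label): "mask" (384x512 bool, what is visible of it) and "rect" ([centre column, centre row, width, height] in pixels, round what is visible of it).
The state is a dict: "time_s": time; "q": joint angles; "dq": joint speeds; "joint_efforts": joint torques, N m; "eef_pos": TCP position; "eef_rot": TCP orientation; "wrist_force": force on the tool from outside, world axes, zero at the start; "torque": the same for the moment, N m; "opening": opening from 0.0 (shut) to 1.0 (fully open); "grasp_force": force on a finger pad.
Only numpy, scipy, OpenCV 4.12 (cv2) and the standard library are available. Lean on these libraries where they do the work, as an engineer would, in place of code of your own. Each camera call takes 0.05 s, during which the arm holds its last target. There are 200 camera calls.

## Working session

There is one attempt and no reset: what is moved stays moved. The work goes in short steps, Python scripts to look and compute and a tool call to move; the robot and the scene stay as the last step left them, time stands still between calls to the robot, and variables do not carry over. Pictures are saved under pics/ and viewed, at most 10 in all, crops included, and the job is handed in when it is done.

Besides the shell and the picture viewer there is one more tool, called after ">>>" as name([rows], argument=value, ...), one row to a line, values as JSON. play_rows: Moves the arm, as the interface text tells. Its arguments: {"type":"object","properties":{"plan":{"type":"array","items":{"type":"array"}}},"required":["plan"]}

```bash
mkdir -p pics; cat > h.py <<'E'
from bench import *
import numpy as np, cv2
from scipy.spatial.transform import Rotation as R
def cam(n):
    c=camera(n); c['R']=cv2.Rodrigues(np.array(c['rvec'],float))[0]; c['t']=np.array(c['tvec'],float).ravel(); return c
def cloud(c,mask=None):
    z=c['range_z']; K=np.array(c['intrinsics'])
    v,u=np.nonzero((z>0)&(mask if mask is not None else True))
    d=z[v,u]; P=np.c_[(u-K[0,2])/K[0,0]*d,(v-K[1,2])/K[1,1]*d,d]
    return (P-c['t'])@c['R']
def proj(c,P):
    return cv2.projectPoints(np.atleast_2d(P).astype(float),np.array(c['rvec'],float),c['t'],np.array(c['intrinsics'],float),None)[0][:,0]
E
python3 - <<'E'
from h import *
o=get_obs(); print({k:np.round(v,3) for k,v in o.items()})
ims=[]
for n in ['side','top']:
    c=cam(n); cv2.imwrite(f'pics/{n}0.png',cv2.resize(c['image'][...,::-1],(800,600)))
    print(n,'campos',-c['R'].T@c['t'])
    for l in ['plate','cradle','lock','spice_jar','tin','bowl']:
        r=masks_of(c,l)
        for d in r[:2]:
            P=cloud(c,d['mask']); 
            print(l,round(d['conf'],2),np.round(d['rect']),np.round(np.median(P,0),3),np.round(np.percentile(P,[3,97],axis=0),3).tolist() if len(P) else '')
E
```

```text
{'time_s': np.float64(0.0), 'q': array([-1.446,  0.182,  1.608, -0.   ,  1.354, -0.206]), 'dq': array([ 0.002, -0.   , -0.001,  0.   , -0.   ,  0.   ]), 'joint_efforts': array([-4.0000e-03, -4.4488e+01, -3.5134e+01, -1.0000e-03,  9.0000e-03,
       -0.0000e+00]), 'eef_pos': array([ 0.187, -0.543,  0.198]), 'eef_rot': array([-0.001,  0.986,  0.165,  0.   ]), 'wrist_force': array([ 0.084,  0.081, -0.69 ]), 'torque': array([ 0.017, -0.04 ,  0.027]), 'grasp_force': np.float64(0.0), 'opening': np.float64(0.996)}
side campos [ 0.48039723 -0.56091973  0.66356067]
plate 0.75 [229. 207.  47.  31.] [0.565 0.002 0.122] [[0.521, -0.021, 0.046], [0.605, 0.05, 0.166]]
cradle 0.58 [213. 210.  83.  45.] [ 0.498 -0.016  0.116] [[0.447, -0.053, 0.023], [0.627, 0.063, 0.172]]
lock 0.78 [190. 215.  27.  18.] [ 0.479 -0.043  0.151] [[0.456, -0.056, 0.131], [0.506, -0.017, 0.175]]
spice_jar 0.74 [205. 179.  43.  33.] [0.546 0.228 0.025] [[0.49, 0.145, 0.002], [0.6, 0.266, 0.047]]
tin 0.67 [276. 205.  24.  38.] [0.696 0.034 0.069] [[0.672, 0.023, 0.013], [0.727, 0.074, 0.087]]
bowl 0.81 [206. 180.  46.  34.] [0.545 0.226 0.026] [[0.489, 0.145, 0.004], [0.6, 0.263, 0.047]]
bowl 0.44 [215. 210.  79.  44.] [ 0.496 -0.02   0.119] [[0.449, -0.053, 0.023], [0.626, 0.064, 0.173]]
top campos [0.48742672 0.07056612 1.07858637]
plate 0.93 [277. 213.  47.  49.] [0.568 0.024 0.106] [[0.52, -0.019, 0.025], [0.615, 0.064, 0.166]]
cradle 0.87 [281. 226.  69.  88.] [0.501 0.01  0.112] [[0.454, -0.044, 0.034], [0.626, 0.083, 0.172]]
spice_jar 0.59 [357. 206.  28.  24.] [ 0.588 -0.16   0.099] [[0.569, -0.185, 0.009], [0.61, -0.145, 0.104]]
tin 0.78 [263. 157.  29.  30.] [0.7   0.057 0.085] [[0.675, 0.028, 0.006], [0.735, 0.085, 0.089]]
bowl 0.73 [199. 226.  54.  48.] [0.548 0.21  0.021] [[0.492, 0.152, 0.004], [0.603, 0.261, 0.047]]
```

View pics/side0.png

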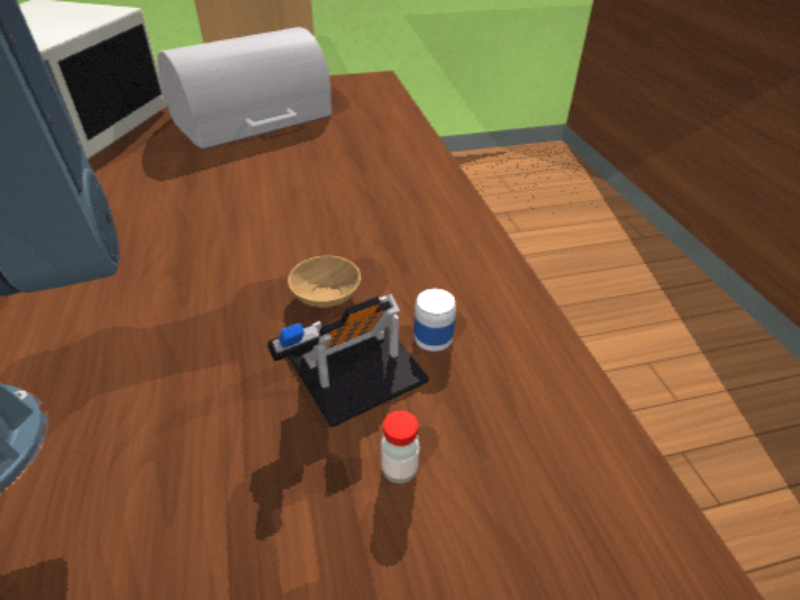

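View pics/top0.png

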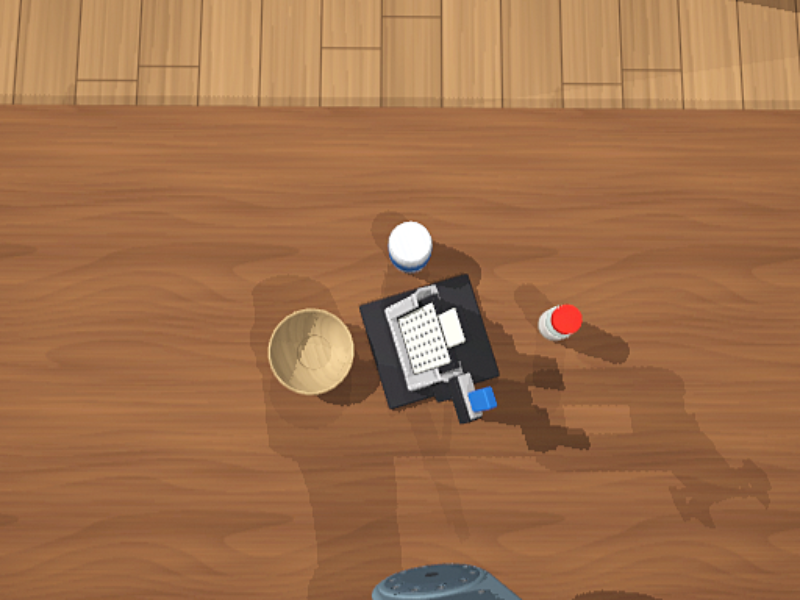

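```bash
cat >> h.py <<'E'
def frame(p):
    x,y,yaw=p; ez=np.array([np.cos(yaw+np.pi)*.5,np.sin(yaw+np.pi)*.5,np.sqrt(.75)])
    ex=np.array([np.cos(yaw)*np.sqrt(.75),np.sin(yaw)*np.sqrt(.75),.5]); ey=np.cross(ez,ex)
    return np.c_[ex,ey,ez],np.array([x,y,.03])
E
python3 - <<'E'
from h import *
from scipy.optimize import least_squares
import time
c=cam('top'); s=cam('side')
P=cloud(c); im=c['image'][c['range_z']>0]
near=(abs(P[:,0]-.56)<.16)&(abs(P[:,1]-.0)<.13)
b=P[near&(abs(P[:,2]-.012)<.005)&(im.max(1)<70)]
r=cv2.minAreaRect((b[:,:2]*1000).astype(np.float32)); print('base',len(b),r)
print('table z',np.median(P[:,2][im.max(1)>0]))
hsv=cv2.cvtColor(im[None],cv2.COLOR_RGB2HSV)[0]
white=near&(hsv[:,2]>215)&(hsv[:,1]<40)&(P[:,2]>.02)&(P[:,0]<.65)&(P[:,1]>-.1)
W=P[white]
# plane fit
ctr=W.mean(0); n=np.linalg.svd(W-ctr)[2][2]; n*=np.sign(n[2]); print('n',n,'yaw',np.arctan2(n[1],n[0]),'elev',np.degrees(np.arcsin(n[2])),'rms',np.std((W-ctr)@n),len(W))
yaw0=np.arctan2(n[1],n[0])
for yaw in [yaw0, np.radians(r[2]),np.radians(r[2])+np.pi/2]:
    R_,o=frame((0,0,yaw)); L=(W-[0,0,.03])@R_
    print('yaw',yaw,'L pct',np.round(np.percentile(L,[1,5,50,95,99],axis=0)*1000).tolist())
    t=L[L[:,2]>L[:,2].max()-.035]
    print(' tab y',np.percentile(t[:,1],[3,50,97]))
for q,nm in ((c,'top'),(s,'side')):
    i=q['image']; h=cv2.cvtColor(i,cv2.COLOR_RGB2HSV); m=(h[...,0]>100)&(h[...,0]<125)&(h[...,1]>170)&(h[...,2]>120)
    B=cloud(q,m); B=B[(B[:,2]>.1)&(abs(B[:,0]-.5)<.1)]; print(nm,'blue',len(B),np.median(B,0),np.percentile(B,[2,98],axis=0))
np.savez('f0.npz',W=W)
E
```

```text
base 2333 ((566.05615234375, 26.936363220214844), (169.01248168945312, 179.15420532226562), 17.1037654876709)
table z 0.000667372583777795
n [-0.24435836  0.81123082  0.53121892] yaw 1.8633713412427098 elev 32.087849594899886 rms 0.004060172464380209 1210
yaw 1.8633713412427098 L pct [[-90.0, -613.0, 46.0], [-85.0, -606.0, 51.0], [-83.0, -549.0, 124.0], [-72.0, -488.0, 194.0], [-70.0, -443.0, 202.0]]
 tab y [-0.57104655 -0.54746757 -0.44613632]
yaw 0.2985170222488308 L pct [[429.0, -176.0, -292.0], [446.0, -172.0, -277.0], [510.0, -135.0, -219.0], [554.0, -92.0, -156.0], [572.0, -90.0, -129.0]]
 tab y [-0.1762626  -0.15840075 -0.15665169]
yaw 1.8693133490437273 L pct [[-93.0, -613.0, 48.0], [-87.0, -605.0, 53.0], [-86.0, -548.0, 126.0], [-75.0, -488.0, 196.0], [-73.0, -442.0, 204.0]]
 tab y [-0.5700721  -0.54648806 -0.44511973]
top blue 202 [ 0.47718766 -0.03668605  0.16762004] [[ 0.46270437 -0.0525157   0.14414054]
 [ 0.49154658 -0.02380314  0.1757563 ]]
side blue 106 [ 0.47454087 -0.04863333  0.17065645] [[ 0.46157371 -0.05672914  0.15714944]
 [ 0.48787528 -0.04030101  0.17468757]]
```

```bash
python3 - <<'E'
from h import *
W=np.load('f0.npz')['W']; yaw=1.868
R_,o=frame((0,0,yaw)); L=(W-[0,0,.03])@R_*1000
k=(L[:,2]>49+70)&(abs(L[:,0]+85)<5); T=L[k]
for z in range(50,215,8):
    t=L[(abs(L[:,2]-z)<4)&(abs(L[:,0]+85)<6)]
    if len(t): print(z,len(t),np.round([t[:,1].min(),t[:,1].max(),np.median(t[:,0]),t[:,0].std()],1))
c=cam('top')
u0=[]
im=c['image'][...,::-1]; 
y0=-.547
p=R_@np.array([-.091,y0,.0525])+[0,0,.03]; print('origin',p)
def ov(p,c):
    Rc,oc=frame((p[0],p[1],yaw)); k=3
    im=cv2.resize(c['image'][...,::-1],None,fx=k,fy=k,interpolation=cv2.INTER_CUBIC)
    def poly(Q,col):
        u=(proj(c,np.array(Q)/1000@Rc.T+oc)+.5)*k; cv2.polylines(im,[u.round().astype(int)],True,col,1)
    poly([[5,-55,0],[5,55,0],[5,55,110],[5,25,110],[5,25,155],[5,-25,155],[5,-25,110],[5,-55,110]],(0,0,255))
    poly([[8,91,162],[8,119,162],[-8,119,162],[-8,91,162]],(0,255,0))
    u=proj(c,oc+[0,0,.08])[0]*k; return im[int(u[1])-300:int(u[1])+300,int(u[0])-300:int(u[0])+300][100:500,100:500]
a=ov(p,c); s=ov(p,cam('side')); cv2.imwrite('pics/ov.png',np.hstack([a,s]))
E
```

```text
58 26 [-584.  -507.5  -85.9    0.8]
66 39 [-590.2 -508.9  -84.9    0.9]
74 64 [-588.2 -507.5  -85.4    0.9]
82 40 [-588.6 -508.1  -85.7    0.8]
90 49 [-588.4 -507.4  -85.4    1.1]
98 59 [-589.3 -507.4  -85.4    1. ]
106 51 [-588.2 -508.1  -85.3    1. ]
114 63 [-588.3 -507.2  -85.2    1. ]
122 50 [-589.9 -507.9  -85.1    1.1]
130 62 [-589.7 -506.5  -85.4    1. ]
138 56 [-591.7 -507.2  -85.1    1. ]
146 63 [-591.8 -506.4  -85.2    1. ]
154 81 [-616.  -506.4  -84.9    1.2]
162 15 [-570.  -510.4  -85.5    0.7]
170 82 [-571.  -426.2  -84.4    1.6]
178 54 [-571.1 -430.9  -85.3    1.4]
186 45 [-571.3 -526.3  -85.3    0.9]
194 45 [-571.5 -527.5  -85.1    0.9]
202 46 [-571.9 -526.   -85.1    0.8]
210 3 [-5.602e+02 -5.469e+02 -8.430e+01  1.000e-01]
origin [0.55378512 0.05973519 0.02996633]
```

View pics/ov.png

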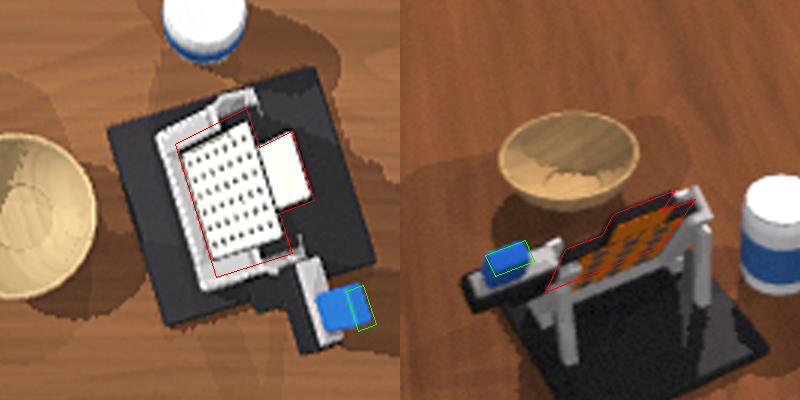

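```bash
cat >> h.py <<'E'
YAW=1.868
_R,_=frame((0,0,YAW)); O=_R@np.array([-.0903,-.5485,.0521])+[0,0,.03]
def W(x,y,z): return O+_R@(np.array([x,y,z])/1000)   # cradle mm -> world m
def to(*targets,turn=None):
    o=get_obs(); M=R.from_quat(np.roll(o['eef_rot'],-1)).as_matrix(); th=np.arctan2(M[1,0],M[0,0])
    print('t %.2f'%o['time_s'],'tcp',np.round(o['eef_pos'],4),'thx',round(np.degrees(th),2),'q',np.round(o['q'],2),'F',np.round(o['wrist_force'],1),'op',np.round(o['opening'],3),'g',np.round(o['grasp_force'],1))
    T=M.copy()
    for p in targets: print(' world',np.round(p,4),'shift',np.round(M.T@(np.array(p)-o['eef_pos'])/.4,4))
    if turn is not None: print(' turn',round(-((turn-th+np.pi)%(2*np.pi)-np.pi)/np.pi,4))
E
python3 - <<'E'
from h import *
print(O)
g=W(0,0,140)-[0,0,.022]
to(get_obs()['eef_pos']+[0,0,.2],g+[0,0,.13],g,turn=YAW)
E
```

```text
[0.55498326 0.06094533 0.02996992]
t 0.90 tcp [ 0.1868 -0.5438  0.199 ] thx 18.95 q [-1.45  0.18  1.61 -0.    1.35 -0.21] F [ 0.2 -0.5  0.4] op 0.999 g 0.0
 world [ 0.1868 -0.5438  0.399 ] shift [ 0.  -0.  -0.5]
 world [ 0.5755 -0.006   0.2592] shift [ 1.3558 -0.956  -0.1506]
 world [ 0.5755 -0.006   0.1292] shift [ 1.3558 -0.956   0.1744]
 turn -0.4893
```

>>> play_rows([
  [85,[0,0,-0.25],0],
  [85,[0.2,-0.14,-0.35],-0.1],
  [85,[0.4,-0.28,-0.35],-0.2],
  [85,[0.6,-0.42,-0.35],-0.3],
  [85,[0.8,-0.56,-0.35],-0.4],
  [85,[0.95,-0.67,-0.35],-0.489],
  [85,[0.95,-0.67,-0.35],-0.489],
  [85,[0.95,-0.67,-0.35],-0.489],
  [85,[0.95,-0.67,-0.35],-0.489],
  [85,[0.95,-0.67,-0.35],-0.489],
])

```text
time_s: 1.9
eef_pos: [0.4406, -0.1921, 0.3367]
eef_rot: [0.001, 0.665, 0.747, 0.0]
wrist_force: [1.4, -1.6, 0.5]
opening: 0.995
grasp_force: 0.0
```

```bash
python3 - <<'E'
from h import *
g=W(0,0,140)-[0,0,.022]
to(g+[0,0,.10],g,turn=YAW)
E
```

```text
t 1.90 tcp [ 0.4406 -0.1921  0.3367] thx 96.65 q [-0.66 -0.12  1.64 -0.    1.62 -0.77] F [ 1.4 -1.6  0.5] op 0.995 g 0.0
 world [ 0.5755 -0.006   0.2292] shift [0.4233 0.3887 0.2686]
 world [ 0.5755 -0.006   0.1292] shift [0.4234 0.3885 0.5186]
 turn -0.0577
```

>>> play_rows([
  [85,[0.1,0.09,0.0],-0.03],
  [85,[0.2,0.18,0.05],-0.05],
  [85,[0.3,0.28,0.12],-0.05],
  [85,[0.42,0.385,0.22],-0.05],
  [85,[0.42,0.385,0.26],-0.05],
  [85,[0.42,0.385,0.26],-0.05],
  [85,[0.42,0.385,0.26],-0.05],
  [85,[0.42,0.385,0.26],-0.05],
])

```text
time_s: 2.7
eef_pos: [0.5746, -0.0108, 0.2332]
eef_rot: [0.001, 0.607, 0.795, 0.0]
wrist_force: [-0.1, 0.1, 1.1]
opening: 0.999
grasp_force: 0.0
```

```bash
python3 - <<'E'
from h import *
g=W(0,0,140)-[0,0,.022]
to(g,turn=YAW)
E
```

```text
t 2.70 tcp [ 0.5746 -0.0108  0.2332] thx 105.29 q [-0.22  0.15  1.57 -0.    1.42 -0.49] F [-0.1  0.1  1.1] op 0.999 g 0.0
 world [ 0.5755 -0.006   0.1292] shift [0.0114 0.0051 0.2601]
 turn -0.0097
```

>>> play_rows([
  [85,[0.0114,0.005,0.08],-0.0097],
  [85,[0.0114,0.005,0.16],-0.0097],
  [85,[0.0114,0.005,0.22],-0.0097],
  [85,[0.0114,0.005,0.26],-0.0097],
  [85,[0.0114,0.005,0.26],-0.0097],
])

```text
time_s: 3.2
eef_pos: [0.574, -0.0065, 0.1276]
eef_rot: [-0.001, 0.595, 0.803, -0.0]
wrist_force: [-0.7, -0.5, -0.5]
opening: 0.999
grasp_force: 0.0
```

```bash
python3 - <<'E'
from h import *
g=W(0,0,140)-[0,0,.022]
to(g,turn=YAW)
c=cam('side');d=cam('top')
f=lambda c:cv2.resize(c['image'][130:270,140:300,::-1],(400,350),interpolation=cv2.INTER_CUBIC)
cv2.imwrite('pics/g1.png',np.hstack([f(c),cv2.resize(d['image'][140:280,200:360,::-1],(400,350))]))
E
```

```text
t 3.20 tcp [ 0.574  -0.0065  0.1276] thx 106.92 q [-0.22  0.25  1.67 -0.    1.22 -0.51] F [-0.7 -0.5 -0.5] op 0.999 g 0.0
 world [ 0.5755 -0.006   0.1292] shift [ 0.0003  0.0039 -0.0042]
 turn -0.0006
```

View pics/g1.png

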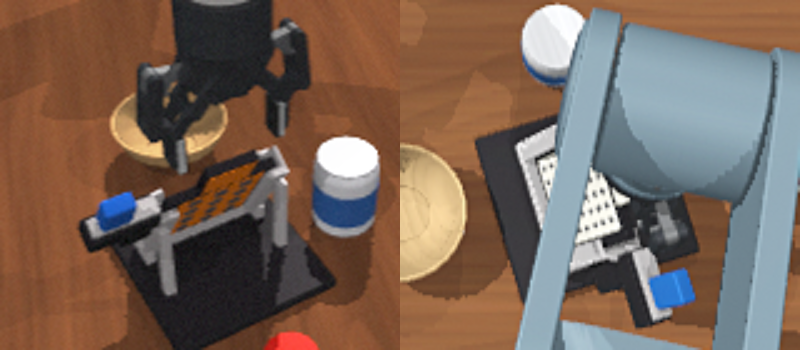

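```bash
python3 - <<'E'
from h import *
c=cam('side'); t=get_obs()['eef_pos']; ey=_R[:,1] if 0 else frame((0,0,YAW))[0][:,1]
for s in (-1,1): print(s,proj(c,[t+[0,0,.013]+s*ey*.045, W(0,s*25,155),W(0,s*25,110)])-0)
m=cloud(c,None); 
D=m-t; k=(abs(D@ey)<.06)&(abs(D@ey)>.03)&(abs(D[:,2]-.02)<.02)&(np.linalg.norm(D[:,:2],axis=1)<.07)
D=D[k]; ex=np.array([np.cos(YAW),np.sin(YAW),0])
for s in(-1,1):
    q=D[(D@ey)*s>0]; print(len(q)); 
    for lo in range(0,40,5):
        r=q[(q[:,2]*1000>=lo)&(q[:,2]*1000<lo+5)]
        if len(r): print(lo,len(r),np.round(1000*np.c_[r@ex,r@ey].mean(0)))
E
```

```text
-1 [[250.5626783  192.7975752 ]
 [243.92505483 190.70262661]
 [239.15307868 197.95952336]]
1 [[214.16816302 207.05234411]
 [223.24387319 198.67630279]
 [219.41389363 205.70856842]]
0
0
```

```bash
python3 - <<'E'
from h import *
c=cam('side'); o=get_obs(); t=o['eef_pos']; print(t,np.round(o['dq'],3))
E0=frame((0,0,YAW))[0]; ey=E0[:,1]; ex=np.array([np.cos(YAW),np.sin(YAW),0])
D=cloud(c)-t; k=(D[:,2]>.0)&(np.linalg.norm(D[:,:2],axis=1)<.09)
D=D[k]; L=np.c_[D@ex,D@ey,D[:,2]]*1000
for lo in range(0,90,8):
  for s in(-1,1):
    r=L[(L[:,2]>=lo)&(L[:,2]<lo+8)&(L[:,1]*s>30)]
    if len(r): print(lo,s,len(r),np.round(r[:,:2].mean(0)),np.round(np.ptp(r[:,:2],axis=0)))
k=3.5;u=proj(c,t)[0].astype(int);im=c['image'][u[1]-75:u[1]+40,u[0]-60:u[0]+60,::-1];im=cv2.resize(im,None,fx=5,fy=5,interpolation=cv2.INTER_CUBIC)
for P,col in ((t,(0,0,255)),(t+[0,0,.013]+ey*.045,(0,255,0)),(t+[0,0,.013]-ey*.045,(0,255,0)),(W(0,0,155),(255,255,0))):
    q=(proj(c,P)[0]-(u-[60,75])+.5)*5; cv2.circle(im,tuple(q.astype(int)),4,col,-1)
cv2.imwrite('pics/g2.png',im)
E
```

```text
[ 0.57650935 -0.00612371  0.13054845] [ 0.005  0.003  0.002  0.002 -0.003  0.002]
0 1 56 [ 8. 78.] [24. 21.]
8 1 16 [13. 77.] [ 7. 14.]
40 -1 2 [ -4. -42.] [3. 1.]
40 1 2 [-6. 50.] [5. 0.]
48 -1 23 [ -2. -44.] [24. 10.]
48 1 14 [-9. 48.] [ 7. 12.]
56 -1 29 [ -4. -45.] [23. 15.]
56 1 25 [-6. 51.] [15. 14.]
64 -1 29 [ -3. -45.] [24. 14.]
64 1 29 [-5. 53.] [18. 13.]
72 -1 27 [ -5. -45.] [23. 13.]
72 1 30 [-6. 51.] [17. 13.]
80 -1 31 [ -3. -44.] [23. 13.]
80 1 18 [-9. 50.] [ 9. 15.]
88 -1 26 [-10. -55.] [ 9. 29.]
88 1 46 [-8. 54.] [23. 33.]
```

View pics/g2.png

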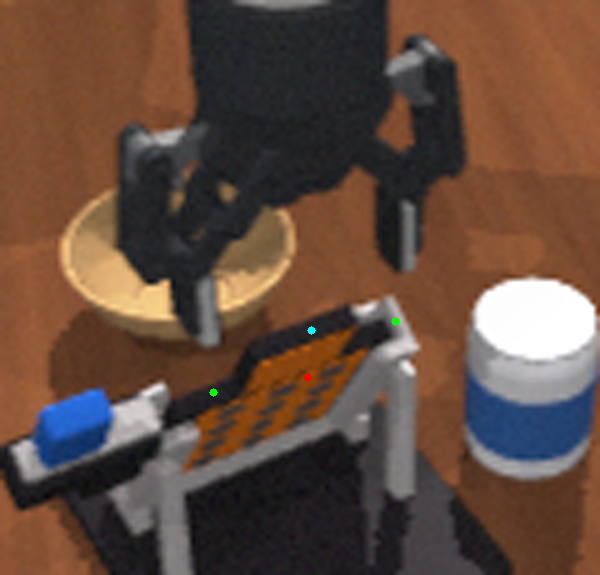

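>>> play_rows([
  [85,[0,0.002,0.02],0],
  [85,[0,0.002,0.04],0],
  [85,[0,0.002,0.04],0],
  [85,[0,0.002,0.04],0],
])

```text
time_s: 3.8
eef_pos: [0.5754, -0.0047, 0.1116]
eef_rot: [-0.001, 0.594, 0.804, -0.0]
wrist_force: [0.5, -0.5, -0.6]
opening: 0.996
grasp_force: 0.0
```

```bash
cat > tips.py <<'E'
from h import *
def tips():
    c=cam('side'); zs=[]
    for i in range(5): zs.append(get_obs()['eef_pos'])
    t=np.mean(zs,0); E0=frame((0,0,YAW))[0]; ey=E0[:,1]; ex=np.array([np.cos(YAW),np.sin(YAW),0])
    D=cloud(c)-t; D=D[(D[:,2]>-.02)&(np.linalg.norm(D[:,:2],axis=1)<.09)]
    L=np.c_[D@ex,D@ey,D[:,2]]*1000
    print('tcp',np.round(t,4))
    for s in (-1,1):
        r=L[(L[:,1]*s>25)&(L[:,1]*s<60)&(abs(L[:,0])<15)]
        h=np.histogram(r[:,2],np.arange(-20,90,5))[0]; print(s,h)
    r=L[(abs(L[:,1])<20)&(L[:,2]>30)]; print('body',np.histogram(r[:,2],np.arange(30,150,10))[0])
if __name__=='__main__': tips()
E
python3 tips.py
```

```text
tcp [ 0.5757 -0.0048  0.1119]
-1 [ 8  7  4  9 24  6 27  6  0  0  0  0  0  6 15 17 13 17 16 21 19]
1 [ 0  4  3  3 21 12 35 15  4  6  3  6  5  9 14 17 17 16 16 21  9]
body [25 25 81  0  0  0  0 17 55 50 95]
```

>>> play_rows([
  [85,[0,-0.002,0.015],0],
  [85,[0,-0.002,0.031],0],
  [85,[0,-0.002,0.031],0],
  [85,[0,-0.002,0.031],0],
])

```text
time_s: 4.25
eef_pos: [0.5748, -0.005, 0.0993]
eef_rot: [-0.0, 0.594, 0.804, -0.0]
wrist_force: [-0.7, -0.0, 0.1]
opening: 0.997
grasp_force: 0.0
```

```bash
python3 - <<'E'
from h import *
from tips import tips
tips(); to(W(0,0,140)-[0,0,.052],turn=YAW)
c=cam('side');u=np.array([230,195]);im=cv2.resize(c['image'][u[1]-75:u[1]+40,u[0]-60:u[0]+60,::-1],None,fx=5,fy=5,interpolation=cv2.INTER_CUBIC)
cv2.imwrite('pics/g3.png',im)
E
```

```text
tcp [ 0.575  -0.0051  0.0996]
-1 [ 6  3  6 10  4  7 19 12 15 20  0  0  0  7 14 15 14 15 16 17 18]
1 [ 2  2  1  1  4  3 23 13 15 28  4  4  5  7 12 20 21 19 15 15 11]
body [21 24 24 89  0  0  0 17 49 45 90]
t 4.30 tcp [ 0.575  -0.0051  0.0996] thx 107.05 q [-0.22  0.29  1.69 -0.    1.16 -0.51] F [0.4 0.1 0.3] op 0.993 g 0.0
 world [ 0.5755 -0.006   0.0992] shift [-0.0025  0.0004  0.001 ]
 turn 0.0001
```

View pics/g3.png

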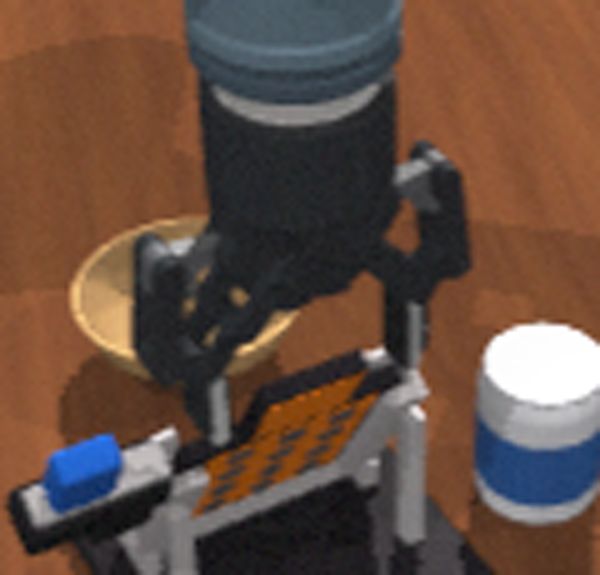

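>>> play_rows([
  [85,[0,0,-0.008],0],
  [20,[0,0,-0.008],0],
  [0,[0,0,-0.008],0],
  [0,[0,0,-0.008],0],
  [0,[0,0,-0.008],0],
  [0,[0,0,-0.008],0],
  [0,[0,0,-0.008],0],
  [0,[0,0,-0.008],0],
])

```text
time_s: 5.15
eef_pos: [0.575, -0.0052, 0.1034]
eef_rot: [0.0, 0.594, 0.804, -0.0]
wrist_force: [-3.2, -1.2, 6.5]
opening: 0.572
grasp_force: 61.7
```

```bash
python3 - <<'E'
from h import *
from tips import tips
tips(); g=W(0,0,140)-[0,0,.05]
ez=frame((0,0,YAW))[0][:,2]
to(g,g+ez*.1,g+ez*.13,g+[0,0,.2])
E
```

```text
tcp [ 0.575  -0.0052  0.1034]
-1 [ 5  5  8  7  7 14 17  6 17  0  0  1  3 10  5  7  9  7  9 16 23]
1 [ 2  1  1  3  3 14 17 10 42  5  0  3  7 12 16 16 15 16  9  9 24]
body [23 20 33 72  0  0  1 25 56 57 91]
t 5.20 tcp [ 0.575  -0.0052  0.1034] thx 107.06 q [-0.22  0.28  1.69 -0.    1.17 -0.51] F [-3.  -1.   4.9] op 0.57 g 61.7
 world [ 0.5755 -0.006   0.1012] shift [-0.0022  0.0006  0.0056]
 world [ 0.5901 -0.0538  0.1878] shift [-0.1272  0.0005 -0.2109]
 world [ 0.5945 -0.0681  0.2138] shift [-0.1648  0.0005 -0.2758]
 world [ 0.5755 -0.006   0.3012] shift [-0.0023  0.0005 -0.4944]
```

>>> play_rows([
  [0,[-0.01,0,-0.0173],0],
  [0,[-0.03,0,-0.052],0],
  [0,[-0.05,0,-0.0866],0],
  [0,[-0.07,0,-0.1212],0],
  [0,[-0.09,0,-0.1559],0],
  [0,[-0.11,0,-0.1905],0],
  [0,[-0.13,0,-0.2252],0],
  [0,[-0.15,0,-0.26],0],
  [0,[-0.15,0,-0.3],0],
  [0,[-0.15,0,-0.3],0],
])

```text
time_s: 6.2
eef_pos: [0.5945, -0.0637, 0.2262]
eef_rot: [0.003, 0.595, 0.804, 0.001]
wrist_force: [-0.1, 0.5, -2.6]
opening: 0.575
grasp_force: 62.2
```

```bash
python3 - <<'E'
from h import *
to()
c=cam('side');u=proj(c,get_obs()['eef_pos'])[0].astype(int);print(u);im=cv2.resize(c['image'][u[1]-60:u[1]+60,u[0]-70:u[0]+70,::-1],None,fx=5,fy=5,interpolation=cv2.INTER_CUBIC)
cv2.imwrite('pics/g4.png',im)
E
```

```text
t 6.20 tcp [ 0.5945 -0.0637  0.2262] thx 107.02 q [-0.3   0.21  1.52 -0.    1.41 -0.6 ] F [-0.1  0.5 -2.6] op 0.575 g 62.2
[246 186]
```

View pics/g4.png

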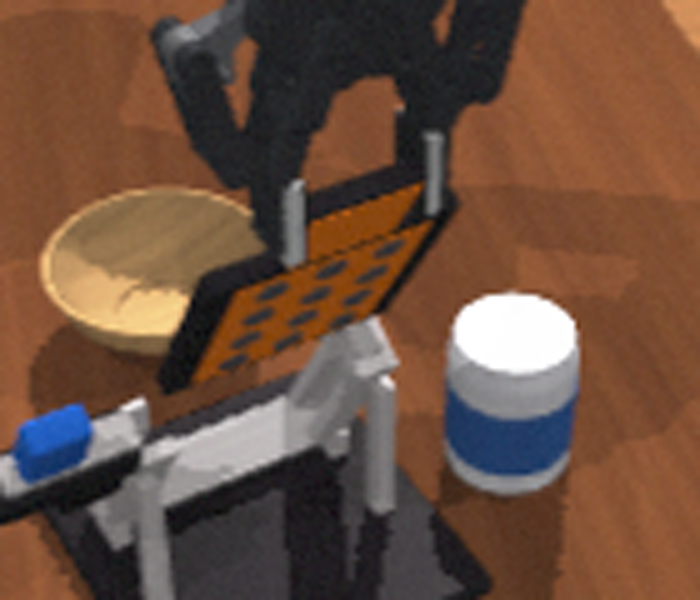

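>>> play_rows([
  [0,[0,0,-0.08],0],
  [0,[0,0,-0.15],0.03],
  [0,[0,0,-0.15],0.07],
  [0,[0,0,-0.15],0.115],
  [0,[0,0,-0.15],0.16],
  [0,[0,0,-0.15],0.205],
  [0,[0,0,-0.15],0.25],
  [0,[0,0,-0.15],0.295],
  [0,[0,0,-0.15],0.34],
  [0,[0,0,-0.15],0.385],
])

```text
time_s: 7.25
eef_pos: [0.5921, -0.0623, 0.2816]
eef_rot: [-0.001, 0.947, 0.321, -0.001]
wrist_force: [-0.4, 0.3, -1.8]
opening: 0.573
grasp_force: 62.9
```

>>> play_rows([
  [0,[0,0,0],0.045],
  [0,[0,0,0],0.09],
  [0,[0,0,0],0.135],
  [0,[0,0,0],0.18],
  [0,[0,0,0],0.225],
  [0,[0,0,0],0.27],
  [0,[0,0,0],0.315],
  [0,[0,0,0],0.36],
  [0,[0,0,0],0.405],
  [0,[0,0,0],0.45],
])

```text
time_s: 8.25
eef_pos: [0.5921, -0.0623, 0.2816]
eef_rot: [0.0, 0.929, -0.371, -0.001]
wrist_force: [0.5, -0.1, -1.7]
opening: 0.575
grasp_force: 62.9
```

```bash
python3 - <<'E'
from h import *
to(turn=YAW+np.pi)
E
```

```text
t 8.25 tcp [ 0.5921 -0.0623  0.2816] thx -43.57 q [-0.3   0.17  1.45 -0.    1.52  2.03] F [ 0.5 -0.1 -1.7] op 0.575 g 62.9
 turn 0.1633
```

>>> play_rows([
  [0,[0,0,0],0.045],
  [0,[0,0,0],0.09],
  [0,[0,0,0],0.135],
  [0,[0,0,0],0.163],
  [0,[0,0,0],0.163],
  [0,[0,0,0],0.163],
])

```text
time_s: 8.85
eef_pos: [0.5923, -0.0623, 0.2821]
eef_rot: [0.0, 0.807, -0.591, -0.001]
wrist_force: [0.2, 0.1, -1.0]
opening: 0.572
grasp_force: 62.9
```

```bash
cat > pl.py <<'E'
from h import *
def plate(colour='white',n='side'):
    c=cam(n); E0=frame((0,0,YAW))[0]; ey=E0[:,1]; ex=np.array([np.cos(YAW),np.sin(YAW),0])
    h=cv2.cvtColor(c['image'],cv2.COLOR_RGB2HSV)
    m=(h[...,1]<50)&(h[...,2]>140) if colour=='white' else (h[...,0]<20)&(h[...,1]>200)&(h[...,2]>90)
    t=get_obs()['eef_pos']; D=cloud(c,m)-t
    L=np.c_[D@ex,D@ey,D[:,2]]*1000
    L=L[(abs(L[:,0])<110)&(abs(L[:,1])<58)&(L[:,2]<65)&(L[:,2]>-110)]
    for _ in range(6):
        k=np.median(L,0); A=np.c_[L[:,1:],np.ones(len(L))]
        p=np.linalg.lstsq(A,L[:,0],rcond=None)[0]; r=L[:,0]-A@p; L=L[abs(r)<max(3,2*r.std())]
    print(colour,n,len(L),'dx/dz',p[1],'tilt to right deg',np.degrees(np.arctan(-p[1])),'yaw err deg',np.degrees(np.arctan(p[0])),'x at grasp z=50: ',p[1]*50+p[2],'rms',r.std())
    print(' y range',np.percentile(L[:,1],[1,99]),'z range',np.percentile(L[:,2],[1,99]),'x',np.percentile(L[:,0],[1,99]))
E
python3 - <<'E'
from h import *
from pl import plate
to(turn=YAW+np.pi)
plate(); plate(n='top')
c=cam('side');u=proj(c,get_obs()['eef_pos'])[0].astype(int);im=cv2.resize(c['image'][u[1]-60:u[1]+60,u[0]-70:u[0]+70,::-1],None,fx=5,fy=5,interpolation=cv2.INTER_CUBIC)
cv2.imwrite('pics/g5.png',im)
E
```

```text
t 8.85 tcp [ 0.5923 -0.0623  0.2821] thx -72.44 q [-0.3   0.17  1.45  0.    1.52  2.53] F [ 0.2  0.1 -1. ] op 0.572 g 62.9
 turn 0.003
white side 2704 dx/dz 0.5731884253096409 tilt to right deg -29.820835638232737 yaw err deg -0.6485750621005123 x at grasp z=50:  -3.09627402255083 rms 1.0683428375409925
 y range [-42.79380801  41.85957617] z range [-63.78033514  60.09614176] x [-68.43569117   2.69139088]
white top 26 dx/dz 0.6517547069252456 tilt to right deg -33.094487382912895 yaw err deg -9.721090873997506 x at grasp z=50:  9.816838661027525 rms 1.0465613821566124
 y range [25.56748585 38.56160149] z range [-64.2559118   57.73098946] x [-69.01548101  10.87619112]
```

View pics/g5.png

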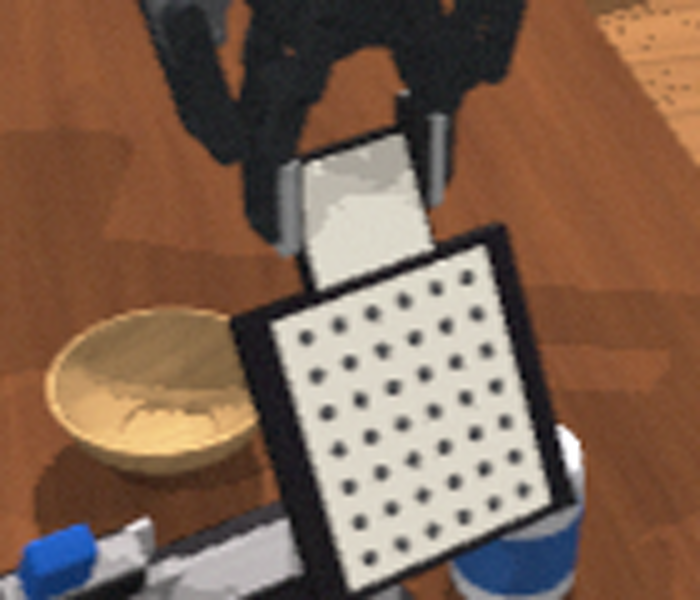

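```bash
cat > path.py <<'E'
from h import *
EX=np.array([np.cos(YAW),np.sin(YAW),0]); EYc=frame((0,0,YAW))[0][:,1]
def tcp_for(phi,cx,cz,y=0.,lev=142.5,off=(2.4,50)):
    f=np.radians(phi); C=cx*np.array([.866,.5])+cz*np.array([-.5,.866])
    n=np.array([-np.cos(f),-np.sin(f)]); zd=np.array([-np.sin(f),np.cos(f)])
    P=C-5*n+lev*zd-np.array(off)
    return O+(EX*P[0]+np.array([0,0,P[1]])+EYc*y)/1000
E
python3 - <<'E'
from path import *
to(tcp_for(-30,25,110),tcp_for(-30,3,96),turn=YAW+np.pi)
print(O)
E
```

```text
t 9.00 tcp [ 0.5925 -0.0624  0.2826] thx -72.51 q [-0.3   0.17  1.45 -0.    1.52  2.53] F [-0.3 -0.1 -0.4] op 0.571 g 62.9
 world [0.5433 0.099  0.2086] shift [-0.4219 -0.004   0.185 ]
 world [0.5468 0.0875 0.1855] shift [-0.3918 -0.0038  0.2428]
 turn 0.0026
[0.55498326 0.06094533 0.02996992]
```

>>> play_rows([
  [0,[-0.1,-0.001,0],0.0026],
  [0,[-0.2,-0.002,0],0.0026],
  [0,[-0.3,-0.003,0],0.0026],
  [0,[-0.4,-0.004,0.03],0.0026],
  [0,[-0.422,-0.004,0.11],0.0026],
  [0,[-0.422,-0.004,0.185],0.0026],
  [0,[-0.407,-0.004,0.214],0.0026],
  [0,[-0.392,-0.004,0.243],0.0026],
  [0,[-0.392,-0.004,0.243],0.0026],
  [0,[-0.392,-0.004,0.243],0.0026],
])

```text
time_s: 10.0
eef_pos: [0.5482, 0.0868, 0.1867]
eef_rot: [-0.0, 0.803, -0.596, 0.001]
wrist_force: [0.0, -0.1, -1.0]
opening: 0.574
grasp_force: 62.7
```

```bash
python3 - <<'E'
from path import *
from pl import plate
to(tcp_for(-30,3,96),*[tcp_for(p,-5.5,95) for p in range(-30,31,6)],turn=YAW+np.pi)
c=cam('side');u=proj(c,W(0,0,100))[0].astype(int);im=cv2.resize(c['image'][u[1]-65:u[1]+45,u[0]-70:u[0]+70,::-1],None,fx=5.4,fy=5.4,interpolation=cv2.INTER_CUBIC)
cv2.imwrite('pics/g6.png',im); plate()
E
```

```text
t 10.00 tcp [0.5482 0.0868 0.1867] thx -73.13 q [-0.06  0.15  1.67  0.    1.32  2.79] F [ 0.  -0.1 -1. ] op 0.574 g 62.7
 world [0.5468 0.0875 0.1855] shift [-0.0027  0.0028  0.003 ]
 world [0.5489 0.0809 0.1804] shift [0.0145 0.0027 0.0158]
 world [0.5527 0.0685 0.1876] shift [ 0.0471  0.0026 -0.0023]
 world [0.5567 0.0553 0.1935] shift [ 0.0815  0.0025 -0.0168]
 world [0.5609 0.0417 0.1978] shift [ 0.1172  0.0024 -0.0277]
 world [0.5652 0.0277 0.2007] shift [ 0.1538  0.0023 -0.0348]
 world [0.5695 0.0135 0.202 ] shift [ 0.191   0.0022 -0.0381]
 world [ 0.5739 -0.0008  0.2017] shift [ 0.2283  0.0021 -0.0374]
 world [ 0.5782 -0.015   0.1999] shift [ 0.2653  0.002  -0.0329]
 world [ 0.5825 -0.0289  0.1966] shift [ 0.3016  0.0019 -0.0245]
 world [ 0.5866 -0.0424  0.1917] shift [ 0.3369  0.0018 -0.0123]
 world [ 0.5906 -0.0553  0.1854] shift [0.3707 0.0017 0.0035]
 turn -0.0009
white side 1746 dx/dz 0.5760602055901058 tilt to right deg -29.94453263280759 yaw err deg 0.24721207090747094 x at grasp z=50:  -3.4030837346334053 rms 1.322412594947826
 y range [-42.55424271  42.38075689] z range [-63.90584136  60.41749728] x [-69.06022844   2.79986758]
```

View pics/g6.png

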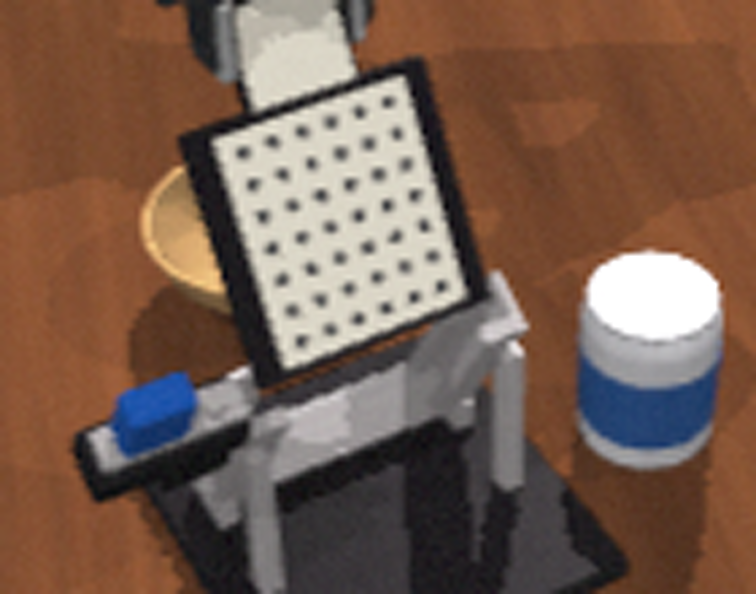

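>>> play_rows([
  [0,[0.007,0.0025,0.009],-0.001],
  [0,[0.0145,0.0025,0.0158],-0.001],
  [0,[0.03,0.0025,0.007],-0.001],
  [0,[0.047,0.0025,-0.0023],-0.001],
  [0,[0.064,0.0025,-0.01],-0.001],
  [0,[0.0815,0.0025,-0.0168],-0.001],
  [0,[0.1,0.0025,-0.0225],-0.001],
  [0,[0.117,0.0025,-0.0277],-0.001],
  [0,[0.117,0.0025,-0.0277],-0.001],
])

```text
time_s: 11.0
eef_pos: [0.5605, 0.0419, 0.1976]
eef_rot: [-0.0, 0.804, -0.594, 0.0]
wrist_force: [-1.7, 3.8, 1.2]
opening: 0.57
grasp_force: 64.0
```

```bash
python3 - <<'E'
from path import *
from pl import plate
to(*[tcp_for(p,-5.5,95) for p in range(-12,31,6)],turn=YAW+np.pi)
plate()
E
```

```text
t 11.00 tcp [0.5605 0.0419 0.1976] thx -72.92 q [-0.14  0.15  1.64  0.    1.35  2.71] F [-1.7  3.8  1.2] op 0.57 g 64.0
 world [0.5609 0.0417 0.1978] shift [ 0.0008 -0.0007 -0.0005]
 world [0.5652 0.0277 0.2007] shift [ 0.0375 -0.0007 -0.0076]
 world [0.5695 0.0135 0.202 ] shift [ 0.0746 -0.0007 -0.0109]
 world [ 0.5739 -0.0008  0.2017] shift [ 0.1119 -0.0006 -0.0102]
 world [ 0.5782 -0.015   0.1999] shift [ 0.149  -0.0006 -0.0057]
 world [ 0.5825 -0.0289  0.1966] shift [ 0.1853 -0.0006  0.0027]
 world [ 0.5866 -0.0424  0.1917] shift [ 0.2206 -0.0005  0.0148]
 world [ 0.5906 -0.0553  0.1854] shift [ 0.2544 -0.0005  0.0306]
 turn 0.0003
white side 1695 dx/dz 0.2675330148062611 tilt to right deg -14.977749791632853 yaw err deg 0.02106739802206939 x at grasp z=50:  -0.18827566008230434 rms 1.0910281128954507
 y range [-42.89429789  43.10158133] z range [-83.08704547  61.3939663 ] x [-36.8755673   3.0155271]
```

```bash
sed -i 's/lev=142.5,off=(2.4,50)/lev=147,off=(4.9,54)/' path.py; python3 - <<'E'
from path import *
to(*[tcp_for(p,-6,95) for p in range(-12,31,6)],turn=YAW+np.pi)
E
```

```text
t 11.05 tcp [0.5604 0.0422 0.1975] thx -72.91 q [-0.14  0.15  1.64  0.    1.35  2.71] F [-2.   3.7  3.6] op 0.576 g 64.0
 world [0.5615 0.0398 0.198 ] shift [ 0.0066 -0.0007 -0.0012]
 world [0.5659 0.0253 0.2009] shift [ 0.0444 -0.0007 -0.0085]
 world [0.5704 0.0107 0.2022] shift [ 0.0828 -0.0007 -0.0119]
 world [ 0.5749 -0.0041  0.202 ] shift [ 0.1212 -0.0006 -0.0111]
 world [ 0.5794 -0.0187  0.2001] shift [ 0.1594 -0.0006 -0.0064]
 world [ 0.5838 -0.033   0.1966] shift [ 0.1969 -0.0005  0.0023]
 world [ 0.588  -0.0469  0.1916] shift [ 0.2333 -0.0005  0.0148]
 world [ 0.5921 -0.0603  0.185 ] shift [ 0.2682 -0.0004  0.0312]
 turn 0.0003
```

>>> play_rows([
  [0,[0.0255,0,-0.005],0],
  [0,[0.0444,0,-0.0085],0],
  [0,[0.063,0,-0.01],0],
  [0,[0.0828,0,-0.0119],0],
  [0,[0.102,0,-0.0115],0],
  [0,[0.121,0,-0.011],0],
  [0,[0.14,0,-0.009],0],
  [0,[0.159,0,-0.0064],0],
  [0,[0.178,0,-0.002],0],
  [0,[0.178,0,-0.002],0],
])

```text
time_s: 12.05
eef_pos: [0.5812, -0.0268, 0.1973]
eef_rot: [0.0, 0.804, -0.594, 0.0]
wrist_force: [-0.4, 2.6, 2.4]
opening: 0.569
grasp_force: 64.1
```

```bash
python3 - <<'E'
from path import *
from pl import plate
to(*[tcp_for(p,-6,95) for p in range(15,31,3)],turn=YAW+np.pi)
plate();plate('orange','top');plate('orange','side')
E
```

```text
t 12.05 tcp [ 0.5812 -0.0268  0.1973] thx -72.94 q [-0.25  0.2   1.59 -0.    1.35  2.59] F [-0.4  2.6  2.4] op 0.569 g 64.1
 world [ 0.5816 -0.0259  0.1985] shift [-0.0019 -0.0015 -0.0031]
 world [ 0.5838 -0.033   0.1966] shift [ 0.0167 -0.0015  0.0018]
 world [ 0.5859 -0.04    0.1943] shift [ 0.0351 -0.0015  0.0076]
 world [ 0.588  -0.0469  0.1916] shift [ 0.0531 -0.0015  0.0143]
 world [ 0.5901 -0.0537  0.1885] shift [ 0.0708 -0.0015  0.022 ]
 world [ 0.5921 -0.0603  0.185 ] shift [ 0.088  -0.0015  0.0307]
 turn 0.0002
white side 821 dx/dz -0.22469021825787217 tilt to right deg 12.663488440322036 yaw err deg -0.028933263878894777 x at grasp z=50:  5.9244169583646915 rms 0.7029271688557625
 y range [-39.73865082  42.19519987] z range [-81.25878847  63.15477696] x [ 2.61557916 34.71996936]
orange top 169 dx/dz -0.22084811925906722 tilt to right deg 12.453760569259375 yaw err deg 0.04504000584743347 x at grasp z=50:  16.738350842763456 rms 0.4893033266665835
 y range [-44.6339807   40.16777669] z range [-73.89161807  56.22003485] x [15.27159061 44.554208  ]
orange side 0 dx/dz 0.0 tilt to right deg -0.0 yaw err deg 0.0 x at grasp z=50:  0.0 rms nan
  return _methods._mean(a, axis=axis, dtype=dtype,
  ret = um.true_divide(
  ret = _var(a, axis=axis, dtype=dtype, out=out, ddof=ddof,
  arrmean = um.true_divide(arrmean, div, out=arrmean,
  ret = ret.dtype.type(ret / rcount)
Traceback (most recent call last):
  File "pl.py", line 13, in plate
    print(' y range',np.percentile(L[:,1],[1,99]),'z range',np.percentile(L[:,2],[1,99]),'x',np.percentile(L[:,0],[1,99]))
                     ~~~~~~~~~~~~~^^^^^^^^^^^^^^^
IndexError: index -1 is out of bounds for axis 0 with size 0
```

```bash
sed -i 's/lev=147,off=(4.9,54)/lev=153,off=(8,60)/' path.py; python3 - <<'E'
from path import *
to(*[tcp_for(p,-5.5,95) for p in (12.6,15,18,21,24,27,30)],*[tcp_for(30,-5.5,z) for z in (85,60)],turn=YAW+np.pi)
E
```

```text
t 12.20 tcp [ 0.581  -0.0258  0.1975] thx -72.89 q [-0.25  0.2   1.59 -0.    1.35  2.6 ] F [-0.3  2.3  1.8] op 0.572 g 64.0
 world [ 0.581  -0.0239  0.1999] shift [-0.0046 -0.0015 -0.006 ]
 world [ 0.5828 -0.0299  0.1986] shift [ 0.0111 -0.0015 -0.0026]
 world [ 0.5851 -0.0373  0.1965] shift [ 0.0305 -0.0014  0.0024]
 world [ 0.5873 -0.0446  0.1941] shift [ 0.0496 -0.0014  0.0085]
 world [ 0.5895 -0.0518  0.1913] shift [ 0.0683 -0.0014  0.0156]
 world [ 0.5917 -0.0588  0.1881] shift [ 0.0867 -0.0014  0.0236]
 world [ 0.5938 -0.0657  0.1845] shift [ 0.1046 -0.0013  0.0326]
 world [ 0.5923 -0.0609  0.1758] shift [ 0.0921 -0.0014  0.0543]
 world [ 0.5886 -0.0489  0.1542] shift [ 0.0608 -0.0014  0.1084]
 turn 0.0004
```

>>> play_rows([
  [0,[0.0111,-0.001,0.0],0],
  [0,[0.0305,-0.001,0.004],0],
  [0,[0.0496,-0.001,0.0095],0],
  [0,[0.0683,-0.001,0.0162],0],
  [0,[0.0867,-0.001,0.024],0],
  [0,[0.098,-0.001,0.029],0],
  [0,[0.098,-0.001,0.029],0],
])

```text
time_s: 12.9
eef_pos: [0.5927, -0.0637, 0.1854]
eef_rot: [0.0, 0.804, -0.594, -0.0]
wrist_force: [-0.3, 0.5, -1.4]
opening: 0.569
grasp_force: 63.3
```

```bash
cat >> pl.py <<'E'
def cradle_plate(n='top'):
    "orange plane and outline in cradle frame (mm)"
    c=cam(n); h=cv2.cvtColor(c['image'],cv2.COLOR_RGB2HSV); m=(h[...,0]<20)&(h[...,1]>200)&(h[...,2]>90)
    L=(cloud(c,m)-O)@frame((0,0,YAW))[0]*1000
    L=L[(abs(L[:,1])<60)&(abs(L[:,0])<40)&(L[:,2]>-5)&(L[:,2]<270)]
    for _ in range(6):
        A=np.c_[L[:,1:],np.ones(len(L))]; p=np.linalg.lstsq(A,L[:,0],rcond=None)[0]; r=L[:,0]-A@p; L=L[abs(r)<max(3,2*r.std())]
    print('orange',len(L),'x= %.2f + %.4f z + %.4f y'%(p[2],p[1],p[0]),'rms %.2f'%r.std(),'y',np.percentile(L[:,1],[1,99]).round(1),'z',np.percentile(L[:,2],[0.5,99.5]).round(1))
E
python3 - <<'E'
from path import *
from pl import *
to(*[tcp_for(30,-5,z) for z in (95,90,85,60)],turn=YAW+np.pi)
cradle_plate()
E
```

```text
t 12.90 tcp [ 0.5927 -0.0637  0.1854] thx -72.94 q [-0.31  0.24  1.57 -0.    1.34  2.54] F [-0.3  0.5 -1.4] op 0.569 g 63.3
 world [ 0.5936 -0.0653  0.1847] shift [ 0.0044 -0.0011  0.0016]
 world [ 0.5929 -0.0629  0.1804] shift [-0.0019 -0.0011  0.0124]
 world [ 0.5922 -0.0605  0.1761] shift [-0.0081 -0.0011  0.0232]
 world [ 0.5885 -0.0485  0.1544] shift [-0.0394 -0.0012  0.0774]
 turn 0.0002
orange 153 x= -67.07 + 0.3069 z + -0.0023 y rms 0.59 y [-44.6  39.7] z [109.9 250.2]
```

```bash
sed -i 's/lev=153,off=(8,60)/lev=148,off=(10.2,58)/' path.py; python3 - <<'E'
from path import *
to(get_obs()['eef_pos']+[0,0,.018],tcp_for(13,18,108),tcp_for(13,-3,84),*[tcp_for(p,-5,z) for p,z in ((13,83),(17,81),(21,79),(25,77),(30,75),(30,60))],turn=YAW+np.pi)
E
```

```text
t 12.95 tcp [ 0.5927 -0.0632  0.1856] thx -72.92 q [-0.31  0.24  1.57 -0.    1.34  2.54] F [-0.2 -0.6 -2.1] op 0.571 g 63.3
 world [ 0.5927 -0.0632  0.2036] shift [-0.     0.    -0.045]
 world [ 0.5775 -0.0127  0.2198] shift [-0.1319 -0.0008 -0.0855]
 world [ 0.5794 -0.0186  0.1885] shift [-0.1164 -0.0008 -0.0073]
 world [ 0.5797 -0.0198  0.1867] shift [-0.1133 -0.0008 -0.0026]
 world [ 0.5824 -0.0285  0.1826] shift [-0.0907 -0.0008  0.0075]
 world [ 0.585  -0.037   0.1778] shift [-0.0685 -0.0008  0.0195]
 world [ 0.5875 -0.0452  0.1724] shift [-0.0468 -0.0008  0.0331]
 world [ 0.5906 -0.0554  0.1651] shift [-0.0202 -0.0008  0.0513]
 world [ 0.5884 -0.0482  0.1521] shift [-0.0389 -0.0008  0.0838]
 turn 0.0003
```

>>> play_rows([
  [0,[0,-0.0008,-0.045],0],
  [0,[-0.03,-0.0008,-0.085],0],
  [0,[-0.08,-0.0008,-0.0855],0],
  [0,[-0.132,-0.0008,-0.0855],0],
  [0,[-0.132,-0.0008,-0.0855],0],
  [0,[-0.126,-0.0008,-0.055],0],
  [0,[-0.12,-0.0008,-0.025],0],
  [0,[-0.12,-0.0008,-0.025],0],
  [0,[-0.12,-0.0008,-0.025],0],
])

```text
time_s: 13.85
eef_pos: [0.5785, -0.0173, 0.1947]
eef_rot: [0.0, 0.804, -0.594, -0.001]
wrist_force: [0.0, -0.1, -1.5]
opening: 0.571
grasp_force: 63.2
```

```bash
python3 - <<'E'
from path import *
from pl import *
cradle_plate()
to(*[tcp_for(p,-5,z) for p,z in ((13,83),(17,81),(21,79),(25,77),(30,75),(30,60))],turn=YAW+np.pi)
E
```

```text
orange 123 x= -15.18 + 0.3065 z + 0.0016 y rms 0.51 y [-42.8  40.8] z [ 94.1 179.5]
t 13.90 tcp [ 0.5789 -0.0173  0.1955] thx -72.93 q [-0.23  0.19  1.6   0.    1.35  2.61] F [ 0.2  0.5 -0.9] op 0.567 g 63.2
 world [ 0.5797 -0.0198  0.1867] shift [ 0.0066 -0.0001  0.022 ]
 world [ 0.5824 -0.0285  0.1826] shift [ 0.0292 -0.0001  0.0322]
 world [ 0.585  -0.037   0.1778] shift [ 0.0514 -0.      0.0441]
 world [ 0.5875 -0.0452  0.1724] shift [ 0.0731 -0.      0.0577]
 world [ 0.5906 -0.0554  0.1651] shift [ 0.0997 -0.      0.076 ]
 world [ 0.5884 -0.0482  0.1521] shift [ 8.100e-02 -1.000e-04  1.085e-01]
 turn 0.0002
```

>>> play_rows([
  [0,[0.008,0,0.012],0],
  [0,[0.01,0,0.022],0],
  [0,[0.02,0,0.028],0],
  [0,[0.031,0,0.033],0],
  [0,[0.042,0,0.039],0],
  [0,[0.053,0,0.045],0],
  [0,[0.053,0,0.045],0],
])

```text
time_s: 14.6
eef_pos: [0.5856, -0.0376, 0.178]
eef_rot: [-0.0, 0.804, -0.594, 0.0]
wrist_force: [-1.0, 2.5, 3.3]
opening: 0.57
grasp_force: 62.2
```

```bash
python3 - <<'E'
from path import *
from pl import *
cradle_plate()
to(*[tcp_for(p,-5,z) for p,z in ((21,79),(25,77),(30,75),(30,60))],turn=YAW+np.pi)
E
```

```text
orange 249 x= -9.37 + 0.1672 z + -0.0013 y rms 0.71 y [-45.6  39.4] z [ 85.6 225.6]
t 14.65 tcp [ 0.5855 -0.0373  0.1781] thx -72.91 q [-0.27  0.23  1.6   0.    1.32  2.58] F [-1.5  3.   3.1] op 0.571 g 62.3
 world [ 0.585  -0.037   0.1778] shift [-0.0012  0.0011  0.0005]
 world [ 0.5875 -0.0452  0.1724] shift [0.0204 0.0011 0.0141]
 world [ 0.5906 -0.0554  0.1651] shift [0.047  0.0011 0.0324]
 world [ 0.5884 -0.0482  0.1521] shift [0.0283 0.0011 0.0649]
 turn 0.0003
```

>>> play_rows([
  [0,[0.01,0.001,0.007],0],
  [0,[0.0204,0.002,0.0141],0],
  [0,[0.034,0.003,0.023],0],
  [0,[0.047,0.003,0.0324],0],
  [0,[0.048,0.003,0.0324],0],
  [0,[0.048,0.003,0.0324],0],
])

```text
time_s: 15.25
eef_pos: [0.5894, -0.0558, 0.1644]
eef_rot: [0.0, 0.804, -0.594, -0.001]
wrist_force: [-0.7, 2.9, -0.3]
opening: 0.569
grasp_force: 61.7
```

```bash
python3 - <<'E'
from path import *
from pl import *
cradle_plate()
to(*[tcp_for(p,-5,z) for p,z in ((30,75),(30,60),(30,10),(30,0))],turn=YAW+np.pi)
E
```

```text
orange 467 x= 3.93 + 0.0122 z + -0.0004 y rms 0.89 y [-44.1  37.5] z [ 84.4 229. ]
t 15.30 tcp [ 0.5894 -0.0556  0.1645] thx -72.89 q [-0.29  0.25  1.6   0.    1.3   2.55] F [-0.4  3.7 -0.5] op 0.57 g 61.7
 world [ 0.5906 -0.0554  0.1651] shift [ 0.0005 -0.0032 -0.0015]
 world [ 0.5884 -0.0482  0.1521] shift [-0.0182 -0.0032  0.031 ]
 world [ 0.5811 -0.0243  0.1088] shift [-0.0806 -0.0034  0.1393]
 world [ 0.5796 -0.0196  0.1001] shift [-0.0931 -0.0035  0.1609]
 turn 0.0005
```

```bash
python3 - <<'E'
from path import *
for n in ('top',):
    c=cam(n); h=cv2.cvtColor(c['image'],cv2.COLOR_RGB2HSV); m=(h[...,0]<20)&(h[...,1]>170)&(h[...,2]>60)
    L=(cloud(c,m)-O)@frame((0,0,YAW))[0]*1000
    L=L[(abs(L[:,1])<65)&(abs(L[:,0]-5)<6)&(L[:,2]>70)&(L[:,2]<240)]
    for z in range(75,240,10):
        t=L[abs(L[:,2]-z)<5]
        if len(t)>3: print(z,len(t),t[:,1].min().round(1),t[:,1].max().round(1))
    # plate body edge by depth (any colour)
    L=(cloud(c)-O)@frame((0,0,YAW))[0]*1000
    L=L[(abs(L[:,1])<75)&(abs(L[:,0]-5)<4)&(L[:,2]>125)&(L[:,2]<180)]
    for z in range(130,180,10):
        t=L[abs(L[:,2]-z)<5]; 
        if len(t)>3: print('all',z,len(t),t[:,1].min().round(1),t[:,1].max().round(1))
E
```

```text
85 41 -44.2 41.4
95 54 -45.1 42.1
105 74 -45.0 37.3
115 69 -45.0 32.0
125 45 -45.1 17.3
135 70 -45.2 14.1
145 30 -44.9 5.1
155 46 -45.2 -7.1
165 34 -45.1 -11.8
175 17 -45.3 -34.0
185 16 -45.3 -28.3
215 16 10.4 22.2
225 16 11.3 23.0
all 130 93 -56.1 17.3
all 140 71 -55.9 7.0
all 150 77 -56.8 2.1
all 160 66 -56.9 -4.9
all 170 52 -56.7 51.4
```

>>> play_rows([
  [0,[-0.01,0.001,0.0173],0],
  [0,[-0.02,0.002,0.0346],0],
  [0,[-0.03,0.002,0.052],0],
  [0,[-0.04,0.002,0.0693],0],
  [0,[-0.05,0.002,0.0866],0],
  [0,[-0.06,0.002,0.1039],0],
  [0,[-0.07,0.002,0.1212],0],
  [0,[-0.078,0.002,0.135],0],
  [0,[-0.078,0.002,0.135],0],
])

```text
time_s: 16.25
eef_pos: [0.5789, -0.0253, 0.1097]
eef_rot: [0.0, 0.805, -0.594, -0.001]
wrist_force: [-0.8, 3.7, -1.9]
opening: 0.577
grasp_force: 62.0
```

```bash
python3 - <<'E'
from path import *
from pl import *
cradle_plate()
to(*[tcp_for(p,-5,z) for p,z in ((30,10),(30,0))],turn=YAW+np.pi)
E
```

```text
orange 330 x= 4.78 + 0.0151 z + 0.0026 y rms 0.94 y [-42.9  41.6] z [ 19.  154.1]
t 16.30 tcp [ 0.579  -0.0254  0.11  ] thx -72.87 q [-0.25  0.29  1.67  0.    1.19  2.59] F [-1.2  3.5 -1.8] op 0.573 g 62.0
 world [ 0.5811 -0.0243  0.1088] shift [-0.001  -0.0059  0.0029]
 world [ 0.5796 -0.0196  0.1001] shift [-0.0135 -0.006   0.0246]
 turn 0.0006
```

>>> play_rows([
  [0,[-0.004,0,0.0069],0],
  [0,[-0.008,0,0.0139],0],
  [0,[-0.01,0,0.0173],0],
  [0,[-0.0115,0,0.02],0],
  [0,[-0.0115,0,0.02],0],
])

```text
time_s: 16.8
eef_pos: [0.5786, -0.0218, 0.1031]
eef_rot: [-0.0, 0.804, -0.594, 0.0]
wrist_force: [-0.0, 2.6, 1.8]
opening: 0.569
grasp_force: 62.2
```

```bash
python3 - <<'E'
from path import *
from pl import *
cradle_plate()
to(*[tcp_for(p,-5,z) for p,z in ((30,10),(30,0))],turn=YAW+np.pi)
E
```

```text
orange 328 x= 4.78 + 0.0138 z + -0.0036 y rms 0.89 y [-44.   41.2] z [ 12.3 148.6]
t 16.85 tcp [ 0.5786 -0.0218  0.1031] thx -72.89 q [-0.24  0.29  1.68  0.    1.17  2.6 ] F [-1.   2.2  2.6] op 0.572 g 62.2
 world [ 0.5811 -0.0243  0.1088] shift [ 0.0079 -0.004  -0.0143]
 world [ 0.5796 -0.0196  0.1001] shift [-0.0046 -0.0041  0.0074]
 turn 0.0005
```

>>> play_rows([
  [0,[-0.002,0,0.0035],0],
  [0,[-0.004,0,0.0069],0],
  [0,[-0.004,0,0.0069],0],
  [0,[-0.004,0,0.0069],0],
])

```text
time_s: 17.25
eef_pos: [0.5779, -0.0201, 0.1001]
eef_rot: [-0.0, 0.804, -0.594, -0.0]
wrist_force: [-0.6, 3.4, 1.7]
opening: 0.571
grasp_force: 62.2
```

```bash
python3 - <<'E'
from path import *
from pl import *
cradle_plate()
to(turn=YAW+np.pi)
E
```

```text
orange 324 x= 4.76 + 0.0145 z + -0.0016 y rms 0.96 y [-43.6  41.4] z [  8.7 142.6]
t 17.30 tcp [ 0.5779 -0.0201  0.1001] thx -72.88 q [-0.24  0.29  1.68  0.    1.17  2.6 ] F [0.6 3.  0.2] op 0.576 g 62.2
 turn 0.0005
```

Nearly at the bottom, no load on the wrist yet; a little further, then release.

>>> play_rows([
  [0,[-0.001,0,0.0017],0],
  [0,[-0.002,0,0.0035],0],
  [0,[-0.002,0,0.0035],0],
  [0,[-0.002,0,0.0035],0],
])

```text
time_s: 17.7
eef_pos: [0.5777, -0.0195, 0.0989]
eef_rot: [0.0, 0.804, -0.594, -0.0]
wrist_force: [-0.3, 2.4, 1.4]
opening: 0.569
grasp_force: 62.3
```

```bash
python3 - <<'E'
from path import *
from pl import *
cradle_plate()
to(turn=YAW+np.pi)
E
```

```text
orange 324 x= 4.78 + 0.0139 z + -0.0009 y rms 0.98 y [-43.7  41.9] z [  7.3 141.7]
t 17.75 tcp [ 0.5777 -0.0195  0.0989] thx -72.88 q [-0.24  0.3   1.68  0.    1.16  2.6 ] F [-0.1  1.6  2.1] op 0.572 g 62.3
 turn 0.0005
```

>>> play_rows([
  [65,[0,0,0],0],
  [75,[0,0,0],0],
  [80,[0,0,0],0],
  [80,[0,0,0],0],
  [80,[0,0,0],0],
  [80,[0,0,-0.05],0],
  [80,[0,0,-0.12],0],
  [80,[0,0,-0.22],0],
  [80,[0,0,-0.3],0],
  [80,[0,0,-0.3],0],
])

```text
time_s: 18.75
eef_pos: [0.581, -0.0203, 0.2249]
eef_rot: [-0.002, 0.805, -0.594, 0.005]
wrist_force: [0.8, -0.3, 0.6]
opening: 0.937
grasp_force: 0.0
```

```bash
python3 - <<'E'
from path import *
from pl import *
cradle_plate()
to(turn=YAW+np.pi)
for n in ('side','top'):
    c=cam(n); i=c['image']; h=cv2.cvtColor(i,cv2.COLOR_RGB2HSV); m=(h[...,0]>100)&(h[...,0]<125)&(h[...,1]>170)&(h[...,2]>90)
    L=(cloud(c,m)-O)@frame((0,0,YAW))[0]*1000; L=L[(abs(L[:,1]-100)<35)&(abs(L[:,0])<25)&(L[:,2]>110)&(L[:,2]<175)]
    if len(L): print(n,'lock',len(L),np.percentile(L,[3,50,97],axis=0).round(1).tolist())
E
```

```text
orange 371 x= 5.16 + -0.0003 z + 0.0006 y rms 0.91 y [-43.3  38.8] z [  3.7 153.3]
t 18.80 tcp [ 0.5796 -0.02    0.222 ] thx -72.88 q [-0.24  0.17  1.57 -0.    1.39  2.6 ] F [ 0.9 -0.  -1.4] op 0.936 g 0.0
 turn 0.0005
side lock 154 [[-8.2, 96.2, 135.3], [-3.3, 110.0, 161.8], [6.4, 120.8, 165.4]]
top lock 202 [[-4.7, 91.3, 128.5], [7.0, 103.5, 155.7], [8.8, 115.8, 165.0]]
```

```bash
cat >> path.py <<'E'
def lk(y,z,h=-73): 
    p=O+(EX*h+EYc*y)/1000; p[2]=z; return p
E
python3 - <<'E'
from path import *
to(lk(150,.222),lk(150,.117),lk(99,.117),turn=YAW+np.pi)
E
```

```text
t 18.90 tcp [ 0.5773 -0.0195  0.2182] thx -72.88 q [-0.24  0.17  1.58 -0.    1.39  2.6 ] F [-0.5 -0.3 -0.1] op 0.939 g 0.0
 world [ 0.4329 -0.0528  0.222 ] shift [-0.0267  0.3695 -0.0091]
 world [ 0.4329 -0.0528  0.117 ] shift [-0.0266  0.3693  0.2534]
 world [ 0.4817 -0.0378  0.117 ] shift [-0.0264  0.2418  0.2533]
 turn 0.0005
```

>>> play_rows([
  [40,[0,0.08,-0.02],0],
  [0,[-0.01,0.18,-0.02],0],
  [0,[-0.0267,0.28,-0.02],0],
  [0,[-0.0267,0.37,-0.02],0],
  [0,[-0.0267,0.37,-0.02],0],
  [0,[-0.0267,0.37,0.08],0],
  [0,[-0.0267,0.37,0.18],0],
  [0,[-0.0267,0.37,0.24],0],
  [0,[-0.0267,0.37,0.24],0],
])

```text
time_s: 19.8
eef_pos: [0.4298, -0.0513, 0.1184]
eef_rot: [0.001, 0.804, -0.594, -0.005]
wrist_force: [-0.1, 0.8, 0.1]
opening: 0.0
grasp_force: 0.0
```

```bash
python3 - <<'E'
from path import *
to(lk(150,.117),lk(134,.117),lk(99,.117),turn=YAW+np.pi)
t=get_obs()['eef_pos']
c=cam('side'); L=cloud(c)-t; L=np.c_[L@EX,L@EYc,L[:,2]]*1000
L=L[(abs(L[:,0])<16)&(abs(L[:,1])<25)&(L[:,2]<80)]
for z in range(0,80,6):
    r=L[abs(L[:,2]-z)<3]
    if len(r): print(z,len(r),r[:,:2].min(0).round(),r[:,:2].max(0).round())
u=proj(c,t+[0,0,.04])[0].astype(int);im=cv2.resize(c['image'][u[1]-55:u[1]+55,u[0]-60:u[0]+80,::-1],None,fx=5,fy=5,interpolation=cv2.INTER_CUBIC)
cv2.imwrite('pics/l1.png',im)
E
```

```text
t 19.80 tcp [ 0.4298 -0.0513  0.1184] thx -72.89 q [-0.39 -0.04  2.02  0.    1.17  2.45] F [-0.1  0.8  0.1] op 0.0 g 0.0
 world [ 0.4329 -0.0528  0.117 ] shift [ 0.0058 -0.0064  0.0033]
 world [ 0.4482 -0.0481  0.117 ] shift [ 0.0058 -0.0464  0.003 ]
 world [ 0.4817 -0.0378  0.117 ] shift [ 0.006  -0.1339  0.0024]
 turn 0.0005
0 5 [  3. -25.] [ 15. -20.]
6 14 [  2. -25.] [ 13. -20.]
12 7 [ 11. -25.] [ 16. -21.]
18 1 [  9. -25.] [  9. -25.]
36 8 [-11.  -6.] [-7.  6.]
42 23 [-11. -12.] [-5. 11.]
48 38 [-13. -13.] [ 5. 13.]
54 30 [-13. -14.] [ 4. 13.]
60 40 [-13. -13.] [ 7. 13.]
66 28 [-12. -14.] [-5. 13.]
72 29 [-13. -13.] [10. 13.]
78 40 [-14. -21.] [ 6. 23.]
```

View pics/l1.png

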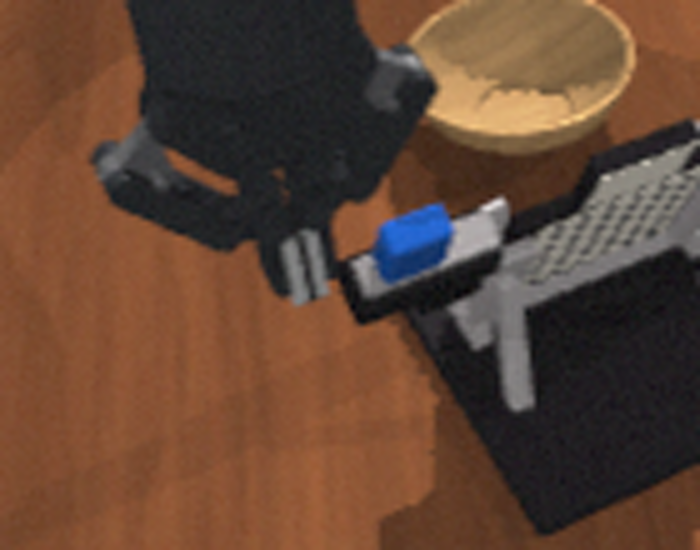

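>>> play_rows([
  [0,[0.006,0,0.0125],0],
  [0,[0.006,-0.03,0.0125],0],
  [0,[0.006,-0.05,0.0125],0],
  [0,[0.006,-0.065,0.0125],0],
  [0,[0.006,-0.08,0.0125],0],
  [0,[0.006,-0.095,0.0125],0],
  [0,[0.006,-0.11,0.0125],0],
  [0,[0.006,-0.12,0.0125],0],
  [0,[0.006,-0.128,0.0125],0],
  [0,[0.006,-0.128,0.0125],0],
])

```text
time_s: 20.85
eef_pos: [0.481, -0.0407, 0.118]
eef_rot: [0.002, 0.805, -0.594, -0.002]
wrist_force: [-10.8, -4.3, 9.8]
opening: -0.002
grasp_force: 6.5
```

```bash
cat > lock.py <<'E'
from path import *
def lock():
    for n in ('side','top'):
        c=cam(n); h=cv2.cvtColor(c['image'],cv2.COLOR_RGB2HSV); m=(h[...,0]>100)&(h[...,0]<125)&(h[...,1]>170)&(h[...,2]>90)
        L=(cloud(c,m)-O)@frame((0,0,YAW))[0]*1000; L=L[(abs(L[:,1]-85)<50)&(abs(L[:,0])<25)&(L[:,2]>110)&(L[:,2]<175)]
        if len(L): print(n,'lock',len(L),np.percentile(L,[3,50,97],axis=0).round(1).tolist())
    to(lk(98,.113))
lock()
E
python3 lock.py
```

```text
side lock 133 [[-8.2, 62.9, 134.6], [-3.9, 75.8, 162.1], [5.9, 87.2, 166.0]]
t 20.95 tcp [ 0.481  -0.0407  0.1179] thx -72.86 q [-0.33  0.07  1.91 -0.    1.17  2.51] F [-11.   -3.9   8.5] op -0.002 g 6.1
 world [ 0.4827 -0.0376  0.113 ] shift [-0.0063 -0.0064  0.0123]
```

>>> play_rows([
  [0,[0,-0.003,0],0],
  [0,[0,-0.006,0],0],
  [0,[0,-0.006,0],0],
])

```text
time_s: 21.25
eef_pos: [0.4812, -0.0407, 0.1179]
eef_rot: [0.004, 0.805, -0.594, -0.003]
wrist_force: [-19.7, -7.5, 15.2]
opening: 0.0
grasp_force: 11.4
```

```bash
python3 lock.py
```

```text
side lock 129 [[-8.2, 63.2, 135.6], [-4.0, 76.1, 162.6], [5.9, 86.8, 165.4]]
t 21.35 tcp [ 0.4812 -0.0407  0.1179] thx -72.85 q [-0.33  0.07  1.9  -0.01  1.17  2.52] F [-20.6  -8.   16.4] op -0.003 g 11.2
 world [ 0.4827 -0.0376  0.113 ] shift [-0.0065 -0.0059  0.0123]
```

>>> play_rows([
  [0,[0,0.02,0],0],
  [0,[0,0.08,0],0],
  [0,[0,0.13,-0.05],0],
  [0,[0,0.18,-0.15],0],
  [0,[0,0.18,-0.25],0],
  [0,[0,0.28,-0.28],0],
  [0,[0,0.35,-0.28],0],
  [0,[0,0.35,-0.28],0],
  [0,[0,0.35,-0.28],0],
])

```text
time_s: 22.25
eef_pos: [0.3518, -0.0807, 0.2301]
eef_rot: [-0.001, 0.804, -0.594, 0.001]
wrist_force: [-0.8, -0.4, 0.2]
opening: -0.001
grasp_force: 0.0
```

```bash
python3 - <<'E'
from lock import *
from pl import *
cradle_plate()
c=cam('top')
for l in ('spice_jar','tin','bowl'):
    for d in masks_of(c,l)[:1]: print(l,np.median(cloud(c,d['mask']),0).round(3))
E
```

```text
side lock 153 [[-8.2, 63.2, 134.6], [-2.8, 77.8, 161.8], [7.0, 87.4, 165.4]]
top lock 202 [[-5.6, 57.9, 128.0], [6.8, 70.3, 154.2], [9.0, 82.5, 164.9]]
t 22.35 tcp [ 0.3519 -0.0804  0.2298] thx -72.87 q [-0.56 -0.38  2.05  0.    1.46  2.28] F [ 0.9  0.8 -0.2] op 0.004 g 0.0
 world [ 0.4827 -0.0376  0.113 ] shift [-0.0061 -0.3437  0.2922]
orange 753 x= 4.98 + 0.0011 z + -0.0017 y rms 0.98 y [-42.9  41.6] z [  4.9 153. ]
spice_jar [ 0.588 -0.159  0.099]
tin [0.699 0.057 0.085]
bowl [0.549 0.21  0.02 ]
```

```bash
python3 -c "
from bench import *
print(hand_in())"
```

```text
the job is handed in; nothing more can be done
None
```

The job is handed in; it gave no verdict, but by my camera measurements the plate is turned over and seated with its orange face to the front, the lock is against its end stop, and the jar, tin and bowl are where they were.

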